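# Present the spare valve over the empty manifold station

### The job

Bring me the loose solenoid valve for the empty station of the valve manifold: its body is thin-walled, so grip it gently, with no more than 25 N, lift it over the cable ducts and the things that lie between without knocking any of them, and stop with it hovering about 1 cm above the bare gasket, level, squarely in line with the station and with its coil end pointing the same way as on the two fitted valves. I will then check the gasket and guide it down between its lugs myself, so do not touch the gasket, the manifold or the fitted valves, and finish while still holding the valve there, at rest.

Things in the scene. Friction and masses are not known exactly. Their poses are not given: they have to be found in the camera images.
- valve: The loose spare solenoid valve, standing on the bench right of the panel; the only loose one of three alike, 100 to 210 g. Grey body 85 long (x) x 22 wide (y) x 26 high; on top two blue buttons on the -x half and, at the +x end, the coil with plug, up to 38 high. Origin: centre of the underside, balance point above it; x towards the coil end, z up. Take it across the 22 width at mid length.
- valve_coil_end (a point): point in the loose valve's underside, 26 along its x from its origin, below the coil
- seat: The empty station: bare black rubber gasket 82x21x1.5 with three ports on top of the manifold, fixed; first, middle or last valve station. Origin: centre of the gasket's UNDERSIDE (top is 1.5 above); x along its length, the way the coil end must point; z up. At each end a steel lug rises 6 above the gasket's top, inner face 46 from the centre, so the valve fits between them with 3.7 to spare at each end.
- seat_coil_end (a point): point on the gasket's top, 26 along x from its centre, where the valve's coil end belongs
- panel: Mounting panel lying flat on the bench, fixed: plate 200 (x) x 300 (y) x 3 with grey slotted cable ducts, 30 wide, tops 53 above the bench, along its left, right and back edges, and the valve manifold in its middle. Origin: centre of the plate's underside; x away from the robot at yaw 0, z up.
- manifold_top (a point): centre of the manifold's top face, 29 above the bench. The manifold is 106 (x) x 161 (y), x and y as the panel's, with five stations 26 apart along y: 2nd and 4th under blanking plates (screw heads 7 above the top face), 1st, 3rd and 5th for valves. End plates and their screws up to 7 above the top face.
- fitted_a: valve like the loose one, already screwed down on a station, fixed; origin in the middle of its underside, x towards its coil end; top of its coil 67 above the bench
- fitted_b: the other fitted valve, the same; the nearest fitted valve always leaves 30 free beside the empty station
- side_rail (a point): upper inner edge of the aluminium rail of the bench side frame right of the loose valve, fixed: its face stands upright at this y, top at this height (220 above the bench), along x from 300 to 1100 ahead of the robot, on an upright post at its front end
- oil_bottle: bystander, loose: oil bottle with a red nozzle, 42 across, 126 tall, standing between the loose valve and the panel towards the back; origin at the centre of its underside
- screw_box: bystander, loose: small carton of screws, 45x64x41, near the front edge between the loose valve and the panel; origin at the centre of its underside
- parts_tray: bystander, loose: open grey steel tray with screws, 75x100x26, behind the loose valve; origin at the centre of its underside
- hex_key: bystander, loose: black L-shaped hex key lying flat, 112 long, 7 high, between the loose valve and the panel; origin at the centre of its underside
- prox_sensor: bystander, loose: threaded proximity sensor lying flat, 63 long, 12 high, beside the parts tray; origin at the centre of its underside
Not all that is in view belongs to the job. Leave any brown look-alike of the valve alone.

How it is judged:
By the outcome, as a careful person would: the job done as asked, in the order asked, and still so for the second after the job is handed in, while the arm keeps its last pose, push and grip.
It also fails if it takes over 51 s, if anything falls off the work surface, if the arm or the gripper's body presses on something with over 40 N, if the wrist force passes 120 N, or if a joint passes its speed limit or range.

### The arm

A 6-joint arm with a two-finger parallel gripper is mounted at the origin on a cart in front of the work surface, level with it; the furniture and walls round the work are solid. World frame = base frame: x ahead of the robot, y to its left, z up, the work surface at z = 0. Lengths are in m, angles in rad, forces in N, time in s.
With the tool pointing down it reaches from about 0.3 to 0.775 m from the base axis. Payload 14.6 kg.
Tool frame: the origin (TCP) lies on the centre line of the jaws, within the pads' length; the fingertips stand ctrl.tcp_to_tips ahead of it and the grasp point (between the pads) lies 2 mm behind it (ctrl.tcp_to_tips is the distance from the TCP to the fingertips, in m); z points along the fingers, y is the line along which they close (so a half turn about z gives the same grasp; the last joint's range is limited). The gripper opens to 94 mm and grips with 3 to 60 N. Pads are 16 mm wide; open, the fingers measure 119 mm over their backs; the gripper's body (75 mm by 177 mm) begins 78 mm behind the grasp point.
Start: joints at [-1.37, 0.3, 1.521, -0, 1.321, -0.067], TCP at [0.146, -0.53, 0.193] pointing down, gripper open.
Joint ranges: [-3.03, 3.03], [-0.79, 2.21], [0.23, 2.52], [-1.04, 4.18], [0, 3.07], [-2.55, 2.55]. Speed limits (rad/s): [2.22, 2.22, 2.57, 3.14, 3.14, 3.14].

### API

Orientations are given as [roll, pitch, yaw] about the fixed x, y, z axes, in that order (R = Rz(yaw) Ry(pitch) Rx(roll)).
In Python, from station import telemetry, viewer, hand_in, ctrl gives the robot as it stands.
- The arm moves only by the tool step_arm, never from a script. Its argument "plan" is a list of rows, each an object of numbers: "dx", "dy", "dz": the shift along the tool's x, y, z scaled (see below); "rx", "ry", "rz": the turn, a rotation vector about the tool's x, y, z scaled (see below); "claw": the closure, from 0 (fully open) to 1 (shut). In form: [{"dx": .., "dy": .., "dz": .., "rx": .., "ry": .., "rz": .., "claw": ..}, ...]. A call has 1 to 10 rows; each row shifts and turns the commanded pose from where the row before left it, along the tool's axes as they then stand; what a row does not reach is not made up. The controller multiplies each number of a shift by 0.1 m and each number of a turn by 90 degrees. A row lasts 1/10 s, in which the tool goes at most 50 mm and 8.59 degrees, less where a joint would pass 70% of its speed; a pose out of reach is approached as far as the arm can. A call with a number of a shift or a turn outside -1 to 1 is refused whole. A call with a gripper value outside its range is refused whole. The fingers move at their own pace and stop on an object; "grip_force" is the grip in N (left out, the last holds). Time passes only in rows, so rows that do not move let the fingers close. It gives the time, the measured TCP pose, the force, the opening and the grip force at its end, in the units of the state.
- telemetry.get_obs(): the state, without advancing time (a new reading comes with each control period).
- viewer.camera(name): name is "side" or "top" or "wrist"; returns a dict with "img" (480x640x3 uint8, red, green, blue), "z_map" (480x640 float32, m along the optical axis (not along the pixel's ray), 0 where there is no reading), "fx", "fy", "cx", "cy" (pixels), "dist" ([k1, k2, p1, p2, k3] as OpenCV has them; the pictures are not rectified), "R" (3x3) and "t" (3): a world point X has camera coordinates R X + t; the wrist camera has in their place "tool_from_camera" (4x4, takes a point from camera to tool coordinates, whose origin is the TCP and whose axes are the flange's). Camera axes: x right, y down, z forward; pixel columns grow to the right and rows downward; lengths in m; the calibration is good to about 2 mm. A picture is of the moment at which its call begins: read the wrist's pose just before it.
- hand_in(): hands the job in; it is judged then, once.
Trained networks look in a picture, given as the dict that the camera call returned (one of the last four; its "shot" number tells which), for a name from the list of things; names that differ only in an ending like _2 or _b are one class to them, and where a whole thing is asked for, a point or a joint stands for the part that bears it (a point fixed in the world has none). Each returns a list of dicts, best first, with "score" (0 to 1); they miss things now and then, are a little off and sometimes report something else, mostly with a low value. They report only what shows in the picture. A call takes as long as a camera call. They do not tell look-alikes from the thing itself.
- viewer.recognise(target, picture): "rect" ([left, top, right, bottom] in pixels, round what is visible of it).
The state is a dict: "time_s": time; "qpos": joint angles; "joint_vel": joint speeds; "tau": joint torques, N m; "ee_pos": TCP position; "eef_rot": TCP orientation; "force": force on the tool from outside, world axes, zero at the start; "moment": the same for the moment, N m; "grip_width": finger opening in m; "grip_force": force on a finger pad.
Only numpy, scipy, OpenCV 4.12 (cv2) and the standard library are available. Lean on these libraries where they do the work, as an engineer would, in place of code of your own. Each camera call takes 0.05 s, during which the arm holds its last target. There are 200 camera calls.

## Working session

There is one attempt and no reset: what is moved stays moved. The work goes in short steps, Python scripts to look and compute and a tool call to move; the robot and the scene stay as the last step left them, time stands still between calls to the robot, and variables do not carry over. Pictures are saved under pics/ and viewed, at most 10 in all, crops included, and the job is handed in when it is done.

Besides the shell and the picture viewer there is one more tool, called after "Request:" by a JSON object that holds its "op" and its "data", one argument or row to a line. step_arm: Moves the arm, as the interface text tells. Shifts and turns lie within -1 to 1; 1 stands for 0.1 m of shift or 90 degrees of turn. Its arguments: {"type":"object","properties":{"plan":{"type":"array"},"grip_force":{"type":"number"}},"required":["plan"]}

```bash
mkdir -p pics; cat > h.py <<'E'
import numpy as np, cv2
from station import telemetry, viewer, hand_in, ctrl
from scipy.spatial.transform import Rotation as Ro
def grab(n):
    o=telemetry.get_obs(); p=viewer.camera(n); p['obs']=o
    if n=='wrist':
        T=np.eye(4); T[:3,:3]=Ro.from_euler('xyz',o['eef_rot']).as_matrix(); T[:3,3]=o['ee_pos']
        p['W']=T@np.array(p['tool_from_camera'])
    else:
        W=np.eye(4); R=np.array(p['R']); W[:3,:3]=R.T; W[:3,3]=-R.T@np.array(p['t']); p['W']=W
    return p
def save(p,f): cv2.imwrite(f,cv2.cvtColor(p['img'],cv2.COLOR_RGB2BGR))
def K(p): return np.array([[p['fx'],0,p['cx']],[0,p['fy'],p['cy']],[0,0,1.]])
def cloud(p):
    v,u=np.mgrid[0:480,0:640]; uv=np.stack([u,v],-1).reshape(-1,1,2).astype(np.float64)
    n=cv2.undistortPoints(uv,K(p),np.array(p['dist'],float)).reshape(480,640,2)
    z=p['z_map']; X=np.stack([n[...,0]*z,n[...,1]*z,z],-1)
    X=X@p['W'][:3,:3].T+p['W'][:3,3]; X[z<=0]=np.nan
    return X
def ray(p,uv,h):
    n=cv2.undistortPoints(np.array(uv,float).reshape(-1,1,2),K(p),np.array(p['dist'],float)).reshape(-1,2)
    d=np.c_[n,np.ones(len(n))]@p['W'][:3,:3].T; c=p['W'][:3,3]
    return c+d*((h-c[2])/d[:,2])[:,None]
def proj(p,X):
    M=np.linalg.inv(p['W']); Xc=np.atleast_2d(X)@M[:3,:3].T+M[:3,3]
    return cv2.projectPoints(Xc,np.zeros(3),np.zeros(3),K(p),np.array(p['dist'],float))[0].reshape(-1,2)
E
python3 - <<'E'
from h import *
print(ctrl.tcp_to_tips, telemetry.get_obs())
for c in ('top','side'):
    p=grab(c); save(p,f'pics/{c}0.png'); X=cloud(p)
    print(c,p['W'][:3,3].round(3))
    for n in ['valve','seat','fitted_a','panel','oil_bottle','screw_box','parts_tray','hex_key','prox_sensor','side_rail']:
        for r in viewer.recognise(n,p)[:4]:
            b=np.array(r['rect']).astype(int); q=X[max(b[1],0):b[3],max(b[0],0):b[2]].reshape(-1,3)
            print(n,round(r['score'],2),b,np.nanmedian(q,0).round(3) if len(q) else '')
E
```

```text
0.017 {'time_s': 0.0, 'qpos': array([-1.36957919e+00,  3.00459031e-01,  1.52156718e+00,  6.58709761e-06,
        1.32074836e+00, -6.66080560e-02]), 'joint_vel': array([ 0.00114942,  0.00105265, -0.00052889, -0.00094271, -0.00118326,
        0.00105825]), 'tau': array([-2.85621798e-03, -5.31816173e+01, -3.52744102e+01,  7.07436260e-02,
        2.43473402e-02, -5.43537840e-05]), 'ee_pos': array([ 0.14548683, -0.53011404,  0.19279885]), 'eef_rot': array([-3.14041378e+00, -8.50332337e-05,  2.67823514e-01]), 'force': array([-0.29452534, -1.0366066 , -0.01757263]), 'moment': array([-0.04430493,  0.01927112, -0.03432759]), 'grip_force': 0.0, 'grip_width': 0.0943109581539047}
top [0.446 0.076 1.031]
valve 0.81 [376 216 394 253] [ 0.554 -0.065  0.022]
valve 0.62 [380 269 421 291] [ 0.451 -0.102  0.002]
seat 0.81 [170 229 184 266] [0.514 0.404 0.03 ]
fitted_a 0.91 [217 233 232 269] [0.507 0.291 0.054]
fitted_a 0.59 [195 229 206 270] [0.508 0.344 0.054]
panel 0.55 [128 205 273 298] [0.505 0.349 0.03 ]
oil_bottle 0.53 [335 194 357 222] [0.606 0.026 0.04 ]
screw_box 0.96 [299 298 327 321] [0.382 0.095 0.04 ]
parts_tray 0.94 [398 166 448 201] [ 0.677 -0.153  0.003]
hex_key 0.59 [300 259 343 273] [0.479 0.078 0.001]
hex_key 0.38 [127 205 272 296] [0.508 0.351 0.031]Traceback (most recent call last):
  File "<stdin>", line 7, in <module>
ValueError: it knows: fitted, hex_key, manifold_top, oil_bottle, panel, parts_tray, prox_sensor, screw_box, seat, seat_coil_end, valve, valve_coil_end
```

```bash
python3 - <<'E'
from h import *
p=grab('side'); save(p,'pics/side0.png'); X=cloud(p)
print(p['W'][:3,3].round(3))
for n in ['valve','seat','fitted','oil_bottle','screw_box','parts_tray','hex_key','prox_sensor']:
    for r in viewer.recognise(n,p)[:4]:
        b=np.array(r['rect']).astype(int); q=X[max(b[1],0):b[3],max(b[0],0):b[2]].reshape(-1,3)
        print(n,round(r['score'],2),b,np.nanmedian(q,0).round(3) if len(q) else '')
p=grab('top')
for n in ['seat_coil_end','valve_coil_end','prox_sensor']:
    for r in viewer.recognise(n,p)[:4]:
        print(n,round(r['score'],2),np.array(r['rect']).round(1))
c=cv2.cvtColor(p['img'],cv2.COLOR_RGB2BGR)
a=cv2.resize(c[195:305,120:280],(800,550),interpolation=cv2.INTER_CUBIC)
b=cv2.resize(c[150:330,290:530],(800,600),interpolation=cv2.INTER_CUBIC)
cv2.imwrite('pics/panelcrop.png',a); cv2.imwrite('pics/valvecrop.png',b)
X=cloud(p); v=X[...,2]
print('rail', np.nanmax(v[100:400,400:],0)[::10].round(2))
E
```

```text
[0.345 0.773 0.739]
valve 0.86 [354 230 372 256] [ 0.456 -0.11   0.017]
valve 0.61 [303 235 334 264] [ 0.561 -0.057  0.003]
seat 0.95 [254 406 302 431] [0.511 0.396 0.031]
seat 0.22 [353 227 376 259] [ 0.453 -0.113  0.002]
fitted 0.86 [262 374 312 405] [0.511 0.355 0.041]
fitted 0.7 [353 229 372 258] [ 0.457 -0.109  0.011]
fitted 0.67 [269 348 319 376] [0.517 0.3   0.043]
oil_bottle 0.76 [279 232 295 277] [0.613 0.032 0.046]
screw_box 0.62 [368 284 393 325] [0.383 0.103 0.034]
parts_tray 0.82 [270 200 303 236] [ 0.681 -0.176  0.01 ]
hex_key 0.54 [328 280 344 318] [0.483 0.079 0.001]
prox_sensor 0.61 [264 241 280 248] [ 0.68  -0.056  0.008]
prox_sensor 0.3 [261 375 313 408] [0.51  0.357 0.037]
seat_coil_end 0.75 [174.2 231.5 184.9 270.2]
valve_coil_end 0.92 [380.5 270.2 419.4 287.9]
valve_coil_end 0.77 [373.1 215.9 395.7 251.1]
prox_sensor 0.69 [373.4 176.  387.2 200.2]
rail [ 0.19  0.19  0.19  0.2   0.2   0.2   0.2   0.2   0.2   0.21  0.22  0.22
  0.22 -0.   -0.    0.   -0.   -0.   -0.   -0.   -0.   -0.   -0.   -0.  ]
```

View pics/top0.png

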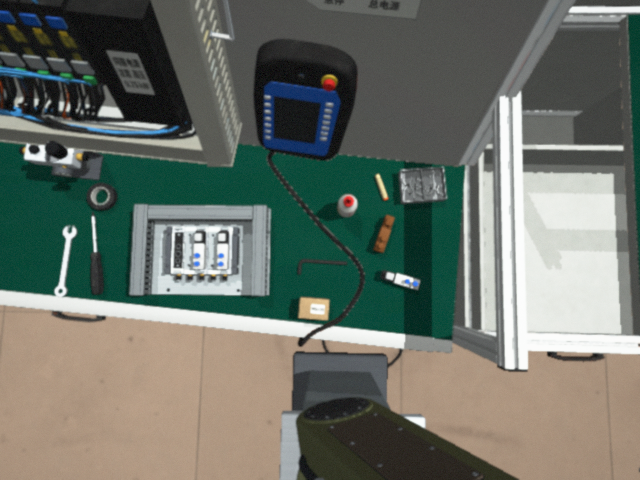

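View pics/valvecrop.png

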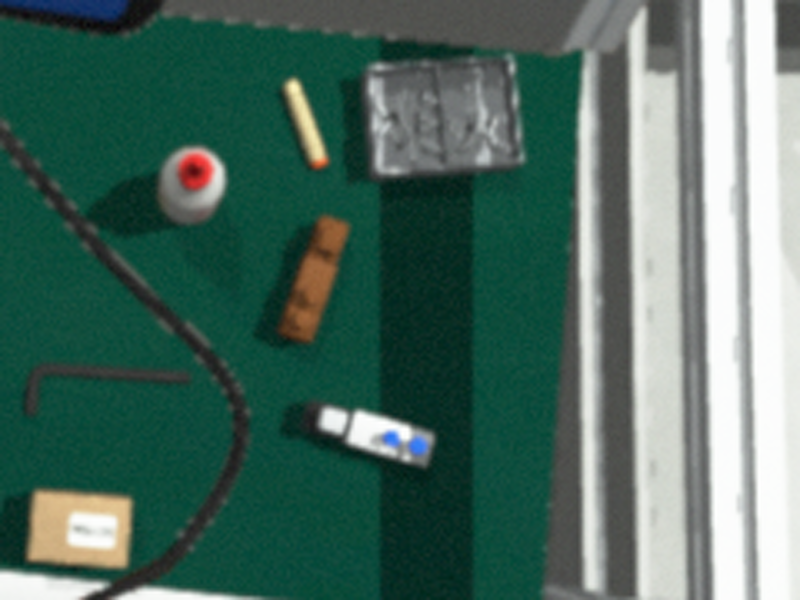

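View pics/panelcrop.png

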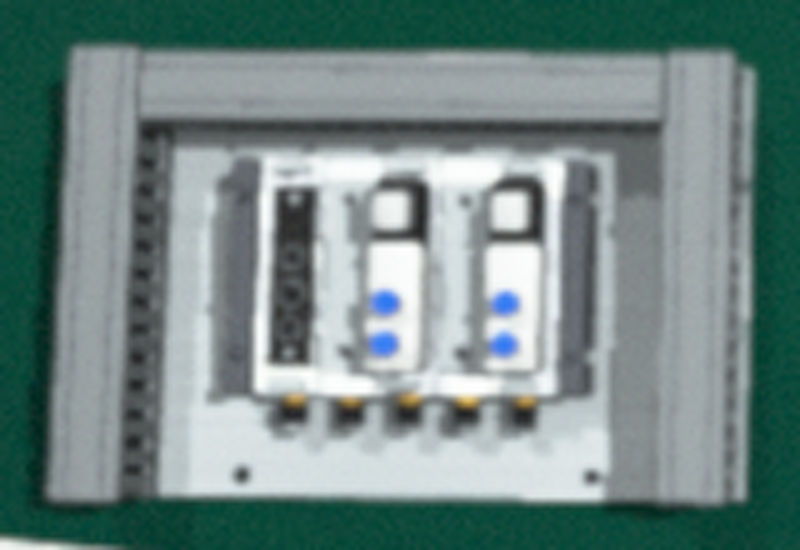

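The candidates are the white valve with blue buttons at (400,280), and its brown look-alike at (385,235). The crop confirms the white one as the real valve, with its coil end at left, towards +y. The empty station is the leftmost, with its black gasket at (177,248). The coils of the fitted valves point up in the image, towards +x.

```bash
python3 - <<'E'
from h import *
p=grab('top'); X=cloud(p)
s=X[205:305,365:440].reshape(-1,3)
m=(s[:,2]>.012)&(s[:,2]<.06)&(s[:,0]<.50)
q=s[m].astype(np.float32); print(len(q), np.nanpercentile(q,[2,98],axis=0).round(3))
r=cv2.minAreaRect(q[:,:2]*1000); print(r)
print('coilpts', q[q[:,2]>.031].mean(0), 'low',q[q[:,2]<.031].mean(0))
rl=X[100:400,430:].reshape(-1,3); rl=rl[(rl[:,2]>.205)&(rl[:,2]<.235)]; print('rail',np.nanpercentile(rl,[1,5,50,95,99],axis=0).round(3))
c=X[240:345,300:365].reshape(-1,3); print('cable max', np.nanpercentile(c[:,2],[50,90,99]))
E
```

```text
375 [[ 0.433 -0.14   0.019]
 [ 0.468 -0.06   0.039]]
((451.5810852050781, -100.642333984375), (84.66592407226562, 21.80061149597168), 74.65306854248047)
coilpts [ 0.4519903  -0.09889474  0.03660128] low [ 0.4510494  -0.10113911  0.02499015]
rail [[ 0.298 -0.288  0.206]
 [ 0.316 -0.287  0.208]
 [ 0.532 -0.271  0.218]
 [ 0.767 -0.25   0.221]
 [ 0.788 -0.249  0.222]]
cable max [0.00056136 0.01469979 0.04260615]
```

Request:
{"op": "step_arm", "data": {
  "plan": [
    {"dz": -0.32,"claw": 0},
    {"dz": -0.32,"claw": 0},
    {"dz": -0.32,"claw": 0},
    {"dz": -0.32,"claw": 0},
    {"dz": -0.32,"claw": 0},
    {"dx": 0.1,"dy": -0.08,"claw": 0},
    {"dx": 0.2,"dy": -0.16,"claw": 0},
    {"dx": 0.3,"dy": -0.24,"claw": 0},
    {"dx": 0.3,"dy": -0.24,"claw": 0},
    {"dx": 0.3,"dy": -0.24,"claw": 0}
  ]
}}

```text
$.plan[0]: bad value
```

Request:
{"op": "step_arm", "data": {
  "plan": [
    {"dx": 0.3,"dy": -0.24,"claw": 0},
    {"dx": 0.3,"dy": -0.24,"claw": 0},
    {"dx": 0.3,"dy": -0.24,"claw": 0},
    {"dx": 0.3,"dy": -0.24,"claw": 0},
    {"dx": 0.3,"dy": -0.24,"claw": 0},
    {"dx": 0.3,"dy": -0.24,"claw": 0},
    {"dx": 0.3,"dy": -0.24,"claw": 0},
    {"dx": 0.3,"dy": -0.24,"claw": 0},
    {"dx": 0.3,"dy": -0.24,"claw": 0},
    {"dx": 0.3,"dy": -0.25,"claw": 0}
  ]
}}

```text
$.plan[0]: bad value
```

Request:
{"op": "step_arm", "data": {
  "plan": [
    {"dx": 0,"dy": 0,"dz": -0.32,"rx": 0,"ry": 0,"rz": 0,"claw": 0},
    {"dx": 0,"dy": 0,"dz": -0.32,"rx": 0,"ry": 0,"rz": 0,"claw": 0},
    {"dx": 0,"dy": 0,"dz": -0.32,"rx": 0,"ry": 0,"rz": 0,"claw": 0},
    {"dx": 0,"dy": 0,"dz": -0.32,"rx": 0,"ry": 0,"rz": 0,"claw": 0},
    {"dx": 0,"dy": 0,"dz": -0.32,"rx": 0,"ry": 0,"rz": 0,"claw": 0},
    {"dx": 0.1,"dy": -0.08,"dz": 0,"rx": 0,"ry": 0,"rz": 0,"claw": 0},
    {"dx": 0.2,"dy": -0.16,"dz": 0,"rx": 0,"ry": 0,"rz": 0,"claw": 0},
    {"dx": 0.3,"dy": -0.24,"dz": 0,"rx": 0,"ry": 0,"rz": 0,"claw": 0},
    {"dx": 0.3,"dy": -0.24,"dz": 0,"rx": 0,"ry": 0,"rz": 0,"claw": 0},
    {"dx": 0.3,"dy": -0.24,"dz": 0,"rx": 0,"ry": 0,"rz": 0,"claw": 0}
  ]
}}

```text
time_s: 2.2
ee_pos: [0.2365, -0.4044, 0.3525]
eef_rot: [-3.141, 0.0, 0.268]
force: [1.0, -1.1, -0.2]
grip_width: 0.0942
grip_force: 0.0
```

Request:
{"op": "step_arm", "data": {
  "plan": [
    {"dx": 0.3,"dy": -0.24,"dz": 0,"rx": 0,"ry": 0,"rz": 0,"claw": 0},
    {"dx": 0.3,"dy": -0.24,"dz": 0,"rx": 0,"ry": 0,"rz": 0,"claw": 0},
    {"dx": 0.3,"dy": -0.24,"dz": 0,"rx": 0,"ry": 0,"rz": 0,"claw": 0},
    {"dx": 0.3,"dy": -0.24,"dz": 0,"rx": 0,"ry": 0,"rz": 0,"claw": 0},
    {"dx": 0.3,"dy": -0.24,"dz": 0,"rx": 0,"ry": 0,"rz": 0,"claw": 0},
    {"dx": 0.3,"dy": -0.24,"dz": 0,"rx": 0,"ry": 0,"rz": 0,"claw": 0},
    {"dx": 0.3,"dy": -0.24,"dz": 0,"rx": 0,"ry": 0,"rz": 0,"claw": 0},
    {"dx": 0.3,"dy": -0.24,"dz": 0,"rx": 0,"ry": 0,"rz": 0,"claw": 0},
    {"dx": 0.3,"dy": -0.24,"dz": 0,"rx": 0,"ry": 0,"rz": 0,"claw": 0},
    {"dx": 0.18,"dy": -0.2,"dz": 0,"rx": 0,"ry": 0,"rz": 0,"claw": 0}
  ]
}}

```text
time_s: 3.2
ee_pos: [0.4519, -0.1001, 0.3523]
eef_rot: [-3.141, 0.001, 0.269]
force: [0.3, -0.5, 0.3]
grip_width: 0.0942
grip_force: 0.0
```

Request:
{"op": "step_arm", "data": {
  "plan": [
    {"dx": 0,"dy": 0,"dz": 0.2,"rx": 0,"ry": 0,"rz": -0.08,"claw": 0},
    {"dx": 0,"dy": 0,"dz": 0.2,"rx": 0,"ry": 0,"rz": -0.08,"claw": 0},
    {"dx": 0,"dy": 0,"dz": 0.2,"rx": 0,"ry": 0,"rz": -0.08,"claw": 0},
    {"dx": 0,"dy": 0,"dz": 0.2,"rx": 0,"ry": 0,"rz": -0.08,"claw": 0},
    {"dx": 0,"dy": 0,"dz": 0.2,"rx": 0,"ry": 0,"rz": -0.08,"claw": 0},
    {"dx": 0,"dy": 0,"dz": 0.2,"rx": 0,"ry": 0,"rz": -0.08,"claw": 0},
    {"dx": 0,"dy": 0,"dz": 0.2,"rx": 0,"ry": 0,"rz": -0.08,"claw": 0},
    {"dx": 0,"dy": 0,"dz": 0,"rx": 0,"ry": 0,"rz": -0.08,"claw": 0},
    {"dx": 0,"dy": 0,"dz": 0,"rx": 0,"ry": 0,"rz": -0.02,"claw": 0}
  ]
}}

```text
time_s: 4.1
ee_pos: [0.4504, -0.1018, 0.2121]
eef_rot: [-3.14, -0.0, 1.309]
force: [-0.5, -0.4, 0.7]
grip_width: 0.0942
grip_force: 0.0
```

```bash
python3 - <<'E'
from h import *
p=grab('wrist'); save(p,'pics/w1.png'); X=cloud(p)
o=p['obs']; print(o['ee_pos'],o['eef_rot'])
s=X.reshape(-1,3); m=(s[:,2]>.010)&(s[:,2]<.06)&(abs(s[:,0]-.451)<.06)&(abs(s[:,1]+.1)<.07)
q=s[m].astype(np.float32); print(len(q),np.percentile(q[:,2],[5,50,95]))
print(cv2.minAreaRect(q[:,:2]*1000))
t=q[(q[:,2]>.021)&(q[:,2]<.029)]; print(cv2.minAreaRect(t[:,:2]*1000))
print('coil',q[q[:,2]>.034].mean(0))
print([ (r['score'],r['rect']) for r in viewer.recognise('valve',p)])
E
```

```text
[ 0.4504229  -0.10177383  0.21206318] [-3.13965723e+00 -1.14831069e-04  1.30940438e+00]
1928 [0.02389953 0.02595629 0.0380411 ]
((452.2969970703125, -100.28134155273438), (84.4819564819336, 21.555395126342773), 74.99209594726562)
((452.4109802246094, -100.44967651367188), (84.16139221191406, 21.442073822021484), 74.67964172363281)
coil [ 0.4527562  -0.09785239  0.03677566]
[(0.97, [308.2, 167.6, 332.0, 251.3]), (0.75, [367.2, 131.1, 463.9, 160.3])]
```

View pics/w1.png

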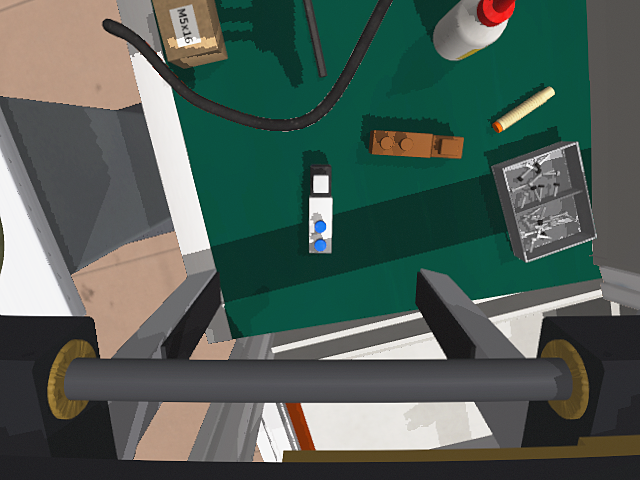

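The picture shows the valve at (320,210), coil up and in line with the tool, and the brown look-alike clear at (417,145).

Request:
{"op": "step_arm", "data": {
  "plan": [
    {"dx": 0.02,"dy": 0.014,"dz": 0.2,"rx": 0,"ry": 0,"rz": 0.003,"claw": 0.4},
    {"dx": 0,"dy": 0,"dz": 0.3,"rx": 0,"ry": 0,"rz": 0,"claw": 0.4},
    {"dx": 0,"dy": 0,"dz": 0.3,"rx": 0,"ry": 0,"rz": 0,"claw": 0.4},
    {"dx": 0,"dy": 0,"dz": 0.3,"rx": 0,"ry": 0,"rz": 0,"claw": 0.4},
    {"dx": 0,"dy": 0,"dz": 0.3,"rx": 0,"ry": 0,"rz": 0,"claw": 0.4},
    {"dx": 0,"dy": 0,"dz": 0.2,"rx": 0,"ry": 0,"rz": 0,"claw": 0.4},
    {"dx": 0,"dy": 0,"dz": 0.16,"rx": 0,"ry": 0,"rz": 0,"claw": 0.4},
    {"dx": 0,"dy": 0,"dz": 0.1,"rx": 0,"ry": 0,"rz": 0,"claw": 0.4}
  ],
  "grip_force": 16
}}

```text
time_s: 5.0
ee_pos: [0.4523, -0.1003, 0.026]
eef_rot: [-3.14, -0.0, 1.299]
force: [0.6, -0.0, -0.1]
grip_width: 0.0569
grip_force: 0.0
```

Request:
{"op": "step_arm", "data": {
  "plan": [
    {"dx": 0,"dy": 0,"dz": 0,"rx": 0,"ry": 0,"rz": 0,"claw": 0.4},
    {"dx": 0,"dy": 0,"dz": 0,"rx": 0,"ry": 0,"rz": 0,"claw": 0.4}
  ]
}}

```text
time_s: 5.2
ee_pos: [0.4532, -0.1007, 0.0278]
eef_rot: [3.141, 0.0, 1.299]
force: [0.9, -0.4, 0.3]
grip_width: 0.0565
grip_force: 0.0
```

Request:
{"op": "step_arm", "data": {
  "plan": [
    {"dx": 0,"dy": 0,"dz": 0.05,"rx": 0,"ry": 0,"rz": -0.002,"claw": 0.4},
    {"dx": 0,"dy": 0,"dz": 0,"rx": 0,"ry": 0,"rz": 0,"claw": 0.6},
    {"dx": 0,"dy": 0,"dz": 0,"rx": 0,"ry": 0,"rz": 0,"claw": 0.7},
    {"dx": 0,"dy": 0,"dz": 0,"rx": 0,"ry": 0,"rz": 0,"claw": 0.75},
    {"dx": 0,"dy": 0,"dz": 0,"rx": 0,"ry": 0,"rz": 0,"claw": 0.8},
    {"dx": 0,"dy": 0,"dz": 0,"rx": 0,"ry": 0,"rz": 0,"claw": 0.85},
    {"dx": 0,"dy": 0,"dz": 0,"rx": 0,"ry": 0,"rz": 0,"claw": 1},
    {"dx": 0,"dy": 0,"dz": 0,"rx": 0,"ry": 0,"rz": 0,"claw": 1},
    {"dx": 0,"dy": 0,"dz": 0,"rx": 0,"ry": 0,"rz": 0,"claw": 1}
  ],
  "grip_force": 14
}}

```text
time_s: 6.1
ee_pos: [0.453, -0.1007, 0.0224]
eef_rot: [3.142, 0.0, 1.303]
force: [0.5, 0.1, 0.4]
grip_width: 0.0005
grip_force: 0.0
```

The jaws have shut on nothing, so I'll look.

```bash
python3 - <<'E'
from h import *
print([telemetry.get_obs()[k] for k in ('ee_pos','grip_width','grip_force','force')])
p=grab('side'); save(p,'pics/s1.png'); w=grab('wrist'); save(w,'pics/w2.png')
c=cv2.cvtColor(p['img'],cv2.COLOR_RGB2BGR)[180:330,250:450]
b=cv2.resize(c,(600,450),interpolation=cv2.INTER_CUBIC)
d=cv2.resize(cv2.cvtColor(w['img'],cv2.COLOR_RGB2BGR),(600,450))
cv2.imwrite('pics/c2.png',cv2.resize(np.hstack([b,d]),(800,300)))
cv2.imwrite('pics/c1.png',d)
X=cloud(w); s=X.reshape(-1,3); m=(s[:,2]>.010)&(s[:,2]<.045)&(abs(s[:,0]-.451)<.07)&(abs(s[:,1]+.1)<.08)
q=s[m].astype(np.float32); print(len(q), cv2.minAreaRect(q[:,:2]*1000))
E
```

```text
[array([ 0.45301843, -0.10070108,  0.02235415]), 0.0004612712709274955, 0.0, array([0.54201707, 0.06618634, 0.43589231])]
4706 ((481.866455078125, -77.43814086914062), (78.90483856201172, 115.66313934326172), 0.5954678654670715)
```

View pics/c2.png

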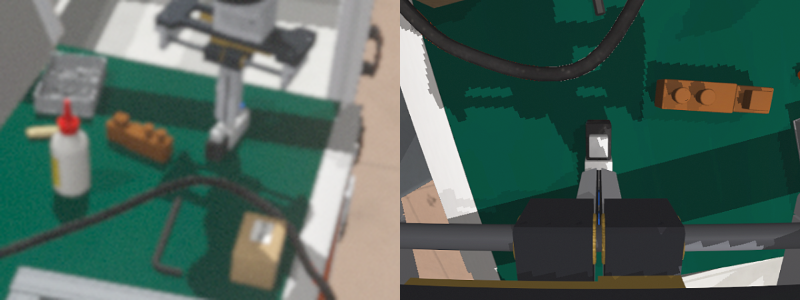

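```bash
python3 - <<'E'
from h import *
w=grab('wrist'); X=cloud(w)
T=np.eye(4);o=w['obs'];T[:3,:3]=Ro.from_euler('xyz',o['eef_rot']).as_matrix();T[:3,3]=o['ee_pos'];Ti=np.linalg.inv(T)
L=X@Ti[:3,:3].T+Ti[:3,3]
for v in range(180,380,12):
    print(v,[tuple((L[v,u]*1000).round(0)) for u in (300,308,314,318,324,334)])
c=cv2.cvtColor(w['img'],cv2.COLOR_RGB2BGR)[170:400,220:420]; cv2.imwrite('pics/c3.png',cv2.resize(c,None,fx=2.6,fy=2.6,interpolation=cv2.INTER_CUBIC))
E
```

```text
180 [(np.float64(48.0), np.float64(-10.0), np.float64(23.0)), (np.float64(48.0), np.float64(-5.0), np.float64(22.0)), (np.float64(48.0), np.float64(-2.0), np.float64(22.0)), (np.float64(48.0), np.float64(-0.0), np.float64(23.0)), (np.float64(48.0), np.float64(3.0), np.float64(22.0)), (np.float64(48.0), np.float64(9.0), np.float64(23.0))]
192 [(np.float64(42.0), np.float64(-10.0), np.float64(19.0)), (np.float64(42.0), np.float64(-5.0), np.float64(17.0)), (np.float64(42.0), np.float64(-2.0), np.float64(18.0)), (np.float64(42.0), np.float64(-0.0), np.float64(18.0)), (np.float64(42.0), np.float64(3.0), np.float64(18.0)), (np.float64(42.0), np.float64(8.0), np.float64(19.0))]
204 [(np.float64(39.0), np.float64(-9.0), np.float64(-3.0)), (np.float64(39.0), np.float64(-5.0), np.float64(-2.0)), (np.float64(39.0), np.float64(-2.0), np.float64(-3.0)), (np.float64(39.0), np.float64(-0.0), np.float64(-1.0)), (np.float64(39.0), np.float64(3.0), np.float64(-1.0)), (np.float64(39.0), np.float64(8.0), np.float64(-2.0))]
216 [(np.float64(34.0), np.float64(-9.0), np.float64(-4.0)), (np.float64(34.0), n
[... 4036 characters left out ...]
60 [(np.float64(34.0), np.float64(-3.0), np.float64(-131.0)), (np.float64(31.0), np.float64(-2.0), np.float64(-126.0)), (np.float64(29.0), np.float64(-1.0), np.float64(-122.0)), (np.float64(28.0), np.float64(-0.0), np.float64(-122.0)), (np.float64(31.0), np.float64(1.0), np.float64(-126.0)), (np.float64(34.0), np.float64(3.0), np.float64(-131.0))]
372 [(np.float64(33.0), np.float64(-3.0), np.float64(-134.0)), (np.float64(30.0), np.float64(-2.0), np.float64(-128.0)), (np.float64(27.0), np.float64(-1.0), np.float64(-125.0)), (np.float64(27.0), np.float64(-0.0), np.float64(-125.0)), (np.float64(30.0), np.float64(1.0), np.float64(-128.0)), (np.float64(32.0), np.float64(3.0), np.float64(-132.0))]
```

View pics/c3.png

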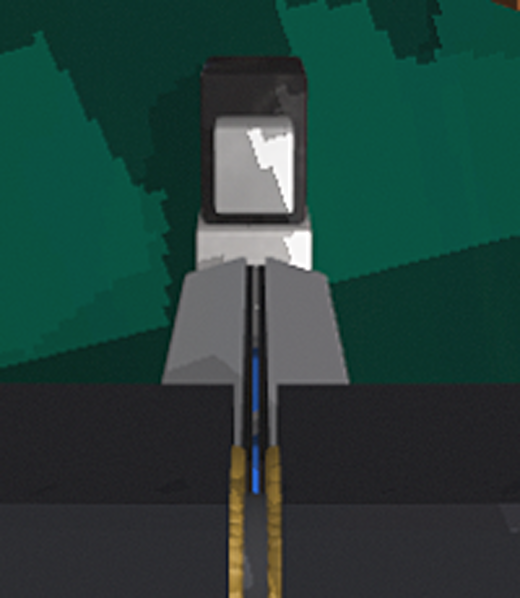

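The wrist view shows the closed fingers (crop 165–350, 260–380) over the valve top, with no force reading. I'll open the jaws and check where the fingertips really are relative to the TCP.

Request:
{"op": "step_arm", "data": {
  "plan": [
    {"dx": 0,"dy": 0,"dz": 0,"rx": 0,"ry": 0,"rz": 0,"claw": 0.5},
    {"dx": 0,"dy": 0,"dz": 0,"rx": 0,"ry": 0,"rz": 0,"claw": 0.5},
    {"dx": 0,"dy": 0,"dz": 0,"rx": 0,"ry": 0,"rz": 0,"claw": 0.5},
    {"dx": 0,"dy": 0,"dz": 0,"rx": 0,"ry": 0,"rz": 0,"claw": 0.5}
  ]
}}

```text
time_s: 6.65
ee_pos: [0.453, -0.1007, 0.0223]
eef_rot: [-3.142, -0.0, 1.303]
force: [-1.5, -0.6, 0.2]
grip_width: 0.0293
grip_force: 0.0
```

```bash
python3 - <<'E'
from h import *
w=grab('wrist'); X=cloud(w); o=w['obs']; print(o['ee_pos'],o['grip_width'],o['force'],o['grip_force'])
T=np.eye(4);T[:3,:3]=Ro.from_euler('xyz',o['eef_rot']).as_matrix();T[:3,3]=o['ee_pos'];Ti=np.linalg.inv(T)
L=(X@Ti[:3,:3].T+Ti[:3,3])*1000
# finger points: x in -12..12, |y| 15..45
m=(abs(L[...,0])<13)&(abs(L[...,1])>14)&(abs(L[...,1])<50)&(L[...,2]<25)
for sgn in (-1,1):
    q=L[m&(np.sign(L[...,1])==sgn)]
    h,e=np.histogram(q[:,2],np.arange(-60,30,5)); print(sgn,dict(zip(e.tolist(),h.tolist())))
    print('y',[np.percentile(q[(q[:,2]>a)&(q[:,2]<a+5),1],[1,99]).round(0).tolist() for a in (-20,-10,0,5,10) if ((q[:,2]>a)&(q[:,2]<a+5)).any()])
s=X.reshape(-1,3); l=L.reshape(-1,3); k=(s[:,2]>.018)&(s[:,2]<.05)&(abs(l[:,1])<14)&(abs(l[:,0])<60)&(abs(l[:,2])<20)
print(k.sum(),cv2.minAreaRect(l[k][:,:2].astype(np.float32)))
c=cv2.cvtColor(w['img'],cv2.COLOR_RGB2BGR)[150:400,170:470]; cv2.imwrite('pics/c4.png',cv2.resize(c,None,fx=2.4,fy=2.4,interpolation=cv2.INTER_CUBIC))
E
```

```text
[ 0.45299717 -0.10068798  0.02234096] 0.029278267003767563 [-1.46476317 -0.57370817  0.18409988] 0.0
-1 {-60: 259, -55: 214, -50: 203, -45: 184, -40: 179, -35: 158, -30: 144, -25: 136, -20: 93, -15: 47, -10: 0, -5: 0, 0: 0, 5: 0, 10: 0, 15: 0, 20: 2326}
y [[-24.0, -15.0]]
1 {-60: 258, -55: 225, -50: 202, -45: 181, -40: 179, -35: 157, -30: 144, -25: 138, -20: 92, -15: 48, -10: 0, -5: 0, 0: 0, 5: 0, 10: 0, 15: 1, 20: 2327}
y [[14.0, 24.0]]
6831 ((0.2633056640625, -0.8626928329467773), (84.58660888671875, 22.519742965698242), 0.06252993643283844)
```

View pics/c4.png

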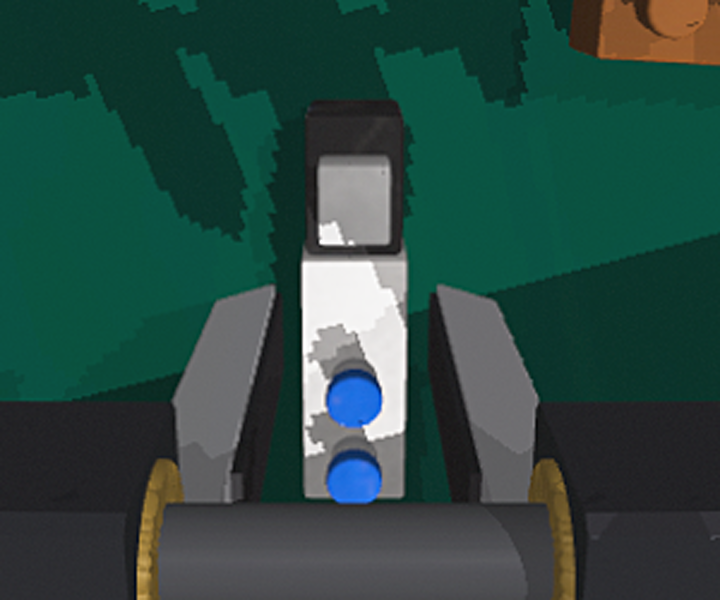

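The fingers end at tool z ≈ −12 mm rather than +17 mm, with their tips in the crop at (275,285) and (437,285), and they stand above the valve. I'll check that against the side camera.

```bash
python3 - <<'E'
from h import *
for cam in ('side','wrist'):
    w=grab(cam); X=cloud(w); o=w['obs']
    T=np.eye(4);T[:3,:3]=Ro.from_euler('xyz',o['eef_rot']).as_matrix();T[:3,3]=o['ee_pos'];Ti=np.linalg.inv(T)
    L=(X@Ti[:3,:3].T+Ti[:3,3])*1000
    for sgn in (-1,1):
        y=L[...,1]*sgn
        m=(abs(L[...,0])<18)&(y>13)&(y<30)&(L[...,2]<19)
        q=np.sort(L[m][:,2]); print(cam,sgn,len(q),q[-10:].round(1))
    if cam=='side':
        print('bench z near', np.nanmedian(X[270:290,330:350,2]), 'valve top', [np.nanpercentile(X[225:262,345:380,2],90)])
        print(proj(w,T[:3,3]+T[:3,:3]@[0.01,0.02,-0.012]),proj(w,T[:3,3]+T[:3,:3]@[0.01,0.02,0.017]))
E
```

```text
side -1 242 [-21.1 -20.7 -20.4 -20.2 -19.4 -18.8 -18.7 -17.6 -12.2  19. ]
side 1 270 [-18.1 -17.7 -17.2 -16.6 -16.6 -15.8 -14.5 -12.9 -12.2 -11.7]
bench z near 0.0011370203328766593 valve top [np.float64(0.059005862456617805)]
[[354.6413363  239.62161646]] [[354.06084267 248.64346832]]
wrist -1 5383 [-12.6 -12.6 -12.4 -12.4 -12.1 -12.1 -12.  -11.9 -11.3 -10.5]
wrist 1 5162 [-12.6 -12.3 -12.3 -12.2 -12.1 -12.1 -11.8 -11.5 -11.3 -11.3]
```

Both cameras agree that the tips lie 12 mm behind the stated TCP. I'll go down another 30 mm in cautious steps with the jaws more open.

Request:
{"op": "step_arm", "data": {
  "plan": [
    {"dx": 0,"dy": -0.008,"dz": 0,"rx": 0,"ry": 0,"rz": 0,"claw": 0.5},
    {"dx": 0,"dy": 0,"dz": 0,"rx": 0,"ry": 0,"rz": 0,"claw": 0.5},
    {"dx": 0,"dy": 0,"dz": 0,"rx": 0,"ry": 0,"rz": 0,"claw": 0.5},
    {"dx": 0,"dy": 0,"dz": 0.05,"rx": 0,"ry": 0,"rz": 0,"claw": 0.5},
    {"dx": 0,"dy": 0,"dz": 0.05,"rx": 0,"ry": 0,"rz": 0,"claw": 0.5},
    {"dx": 0,"dy": 0,"dz": 0.05,"rx": 0,"ry": 0,"rz": 0,"claw": 0.5},
    {"dx": 0,"dy": 0,"dz": 0.05,"rx": 0,"ry": 0,"rz": 0,"claw": 0.5}
  ]
}}

```text
time_s: 7.5
ee_pos: [0.4521, -0.1004, 0.0017]
eef_rot: [-3.141, -0.0, 1.303]
force: [1.0, -0.2, -0.0]
grip_width: 0.0468
grip_force: 0.0
```

Request:
{"op": "step_arm", "data": {
  "plan": [
    {"dx": 0,"dy": 0,"dz": 0.05,"rx": 0,"ry": 0,"rz": 0,"claw": 0.5},
    {"dx": 0,"dy": 0,"dz": 0.03,"rx": 0,"ry": 0,"rz": 0,"claw": 0.5},
    {"dx": 0,"dy": 0,"dz": 0.02,"rx": 0,"ry": 0,"rz": 0,"claw": 0.5},
    {"dx": 0,"dy": 0,"dz": 0,"rx": 0,"ry": 0,"rz": 0,"claw": 0.5}
  ]
}}

```text
time_s: 7.9
ee_pos: [0.4521, -0.1005, -0.0079]
eef_rot: [-3.141, 0.0, 1.303]
force: [-0.3, -0.4, 0.4]
grip_width: 0.0471
grip_force: 0.0
```

No contact, so the real tips are about 4 mm above the bench. Closing.

Request:
{"op": "step_arm", "data": {
  "plan": [
    {"dx": 0,"dy": 0,"dz": 0,"rx": 0,"ry": 0,"rz": 0,"claw": 0.65},
    {"dx": 0,"dy": 0,"dz": 0,"rx": 0,"ry": 0,"rz": 0,"claw": 0.7},
    {"dx": 0,"dy": 0,"dz": 0,"rx": 0,"ry": 0,"rz": 0,"claw": 0.75},
    {"dx": 0,"dy": 0,"dz": 0,"rx": 0,"ry": 0,"rz": 0,"claw": 0.8},
    {"dx": 0,"dy": 0,"dz": 0,"rx": 0,"ry": 0,"rz": 0,"claw": 0.9},
    {"dx": 0,"dy": 0,"dz": 0,"rx": 0,"ry": 0,"rz": 0,"claw": 1},
    {"dx": 0,"dy": 0,"dz": 0,"rx": 0,"ry": 0,"rz": 0,"claw": 1},
    {"dx": 0,"dy": 0,"dz": 0,"rx": 0,"ry": 0,"rz": 0,"claw": 1}
  ],
  "grip_force": 14
}}

```text
time_s: 8.7
ee_pos: [0.4524, -0.1005, -0.0075]
eef_rot: [3.141, 0.0, 1.303]
force: [-0.2, 0.4, 4.2]
grip_width: 0.0221
grip_force: 14.0
```

Request:
{"op": "step_arm", "data": {
  "plan": [
    {"dx": 0,"dy": 0,"dz": -0.05,"rx": 0,"ry": 0,"rz": 0,"claw": 1},
    {"dx": 0,"dy": 0,"dz": -0.1,"rx": 0,"ry": 0,"rz": 0,"claw": 1},
    {"dx": 0,"dy": 0,"dz": -0.2,"rx": 0,"ry": 0,"rz": 0,"claw": 1},
    {"dx": 0,"dy": 0,"dz": -0.3,"rx": 0,"ry": 0,"rz": 0,"claw": 1},
    {"dx": 0,"dy": 0,"dz": -0.3,"rx": 0,"ry": 0,"rz": 0,"claw": 1},
    {"dx": 0,"dy": 0,"dz": -0.3,"rx": 0,"ry": 0,"rz": 0,"claw": 1},
    {"dx": 0,"dy": 0,"dz": -0.3,"rx": 0,"ry": 0,"rz": 0,"claw": 1},
    {"dx": 0,"dy": 0,"dz": -0.25,"rx": 0,"ry": 0,"rz": 0,"claw": 1},
    {"dx": 0,"dy": 0,"dz": -0.15,"rx": 0,"ry": 0,"rz": 0,"claw": 1},
    {"dx": 0,"dy": 0,"dz": -0.05,"rx": 0,"ry": 0,"rz": 0,"claw": 1}
  ]
}}

```text
time_s: 9.7
ee_pos: [0.4526, -0.1006, 0.1944]
eef_rot: [3.139, 0.0, 1.303]
force: [-0.4, -0.3, -2.7]
grip_width: 0.0217
grip_force: 14.0
```

```bash
cat > held.py <<'E'
from h import *
def held(w,pr=True):
    X=cloud(w); o=w['obs']
    T=np.eye(4);T[:3,:3]=Ro.from_euler('xyz',o['eef_rot']).as_matrix();T[:3,3]=o['ee_pos'];Ti=np.linalg.inv(T)
    L=(X@Ti[:3,:3].T+Ti[:3,3])*1000; l=L.reshape(-1,3)
    f=l[(abs(l[:,1])<13)&(l[:,0]>12)&(l[:,0]<60)&(l[:,2]>-60)&(l[:,2]<15)].astype(np.float32)
    body=f[(f[:,0]<22)]; print('bodytop z',np.median(body[:,2]) if len(body) else None,'coil end x',np.percentile(f[:,0],99.5),'y',np.percentile(f[:,1],[1,99]))
    near=f[(f[:,0]>10)&(f[:,0]<20)];far=f[(f[:,0]>30)&(f[:,0]<36)]
    print('n',len(f),'coil top z',np.percentile(far[:,2],20), 'yaw rect',cv2.minAreaRect(f[:,:2]))
    return L
E
python3 - <<'E'
from held import *
p=grab('top'); X=cloud(p); s=X[205:300,128:275].reshape(-1,3)
o=p['obs'];print(o['ee_pos'],o['eef_rot'],o['grip_width'],o['force'])
w=grab('wrist'); held(w); save(w,'pics/w5.png')
# fitted valves & panel orientation from top
m=(s[:,2]>.048)&(s[:,2]<.062)&(s[:,0]>.45)&(s[:,0]<.56)
for y0,y1 in ((.26,.32),(.32,.375)):
    q=s[m&(s[:,1]>y0)&(s[:,1]<y1)].astype(np.float32); print(len(q),cv2.minAreaRect(q[:,:2]*1000))
E
```

```text
[ 0.45255696 -0.10058065  0.19441064] [3.13882717e+00 8.14581101e-05 1.30295889e+00] 0.02174242191769216 [-0.3976954  -0.27249148 -2.72646824]
bodytop z -32.637444 coil end x 42.387497 y [-9.9945875   9.52493551]Traceback (most recent call last):
  File "<stdin>", line 4, in <module>
  File "held.py", line 9, in held
    print('n',len(f),'coil top z',np.percentile(far[:,2],20), 'yaw rect',cv2.minAreaRect(f[:,:2]))
                                                                         ~~~~~~~~~~~~~~~^^^^^^^^^
cv2.error: OpenCV(4.12.0) /io/opencv/modules/imgproc/src/convhull.cpp:143: error: (-215:Assertion failed) total >= 0 && (depth == CV_32F || depth == CV_32S) in function 'convexHull'
```

Request:
{"op": "step_arm", "data": {
  "plan": [
    {"dx": 0.15,"dy": -0.05,"dz": 0,"rx": 0,"ry": 0,"rz": 0,"claw": 1},
    {"dx": 0.3,"dy": -0.1,"dz": 0,"rx": 0,"ry": 0,"rz": 0,"claw": 1},
    {"dx": 0.36,"dy": -0.11,"dz": 0,"rx": 0,"ry": 0,"rz": 0,"claw": 1},
    {"dx": 0.36,"dy": -0.11,"dz": 0,"rx": 0,"ry": 0,"rz": 0,"claw": 1},
    {"dx": 0.36,"dy": -0.11,"dz": 0,"rx": 0,"ry": 0,"rz": 0,"claw": 1},
    {"dx": 0.36,"dy": -0.11,"dz": 0,"rx": 0,"ry": 0,"rz": 0,"claw": 1},
    {"dx": 0.36,"dy": -0.11,"dz": 0,"rx": 0,"ry": 0,"rz": 0,"claw": 1},
    {"dx": 0.36,"dy": -0.11,"dz": 0,"rx": 0,"ry": 0,"rz": 0,"claw": 1},
    {"dx": 0.36,"dy": -0.11,"dz": 0,"rx": 0,"ry": 0,"rz": 0,"claw": 1},
    {"dx": 0.36,"dy": -0.11,"dz": 0,"rx": 0,"ry": 0,"rz": 0,"claw": 1}
  ]
}}

```text
time_s: 10.8
ee_pos: [0.4403, 0.2493, 0.1912]
eef_rot: [-3.14, 0.001, 1.303]
force: [0.9, -1.1, -2.4]
grip_width: 0.0219
grip_force: 14.0
```

Request:
{"op": "step_arm", "data": {
  "plan": [
    {"dx": 0.36,"dy": -0.11,"dz": 0,"rx": 0,"ry": 0,"rz": 0,"claw": 1},
    {"dx": 0.36,"dy": -0.11,"dz": 0,"rx": 0,"ry": 0,"rz": 0,"claw": 1},
    {"dx": 0.3,"dy": -0.1,"dz": 0,"rx": 0,"ry": 0,"rz": 0,"claw": 1},
    {"dx": 0.2,"dy": -0.07,"dz": 0,"rx": 0,"ry": 0,"rz": 0,"claw": 1},
    {"dx": 0.14,"dy": 0,"dz": 0,"rx": 0,"ry": 0,"rz": 0.04,"claw": 1},
    {"dx": 0,"dy": 0,"dz": 0,"rx": 0,"ry": 0,"rz": 0.07,"claw": 1},
    {"dx": 0,"dy": 0,"dz": 0,"rx": 0,"ry": 0,"rz": 0.08,"claw": 1},
    {"dx": 0,"dy": 0,"dz": 0,"rx": 0,"ry": 0,"rz": 0.08,"claw": 1},
    {"dx": 0,"dy": 0,"dz": 0,"rx": 0,"ry": 0,"rz": 0.08,"claw": 1},
    {"dx": 0,"dy": 0,"dz": 0,"rx": 0,"ry": 0,"rz": 0.08,"claw": 1}
  ]
}}

```text
time_s: 11.8
ee_pos: [0.439, 0.389, 0.1909]
eef_rot: [3.141, 0.002, 0.622]
force: [-0.0, -0.2, -1.5]
grip_width: 0.0215
grip_force: 14.0
```

Request:
{"op": "step_arm", "data": {
  "plan": [
    {"dx": 0,"dy": 0,"dz": 0,"rx": 0,"ry": 0,"rz": 0.08,"claw": 1},
    {"dx": 0,"dy": 0,"dz": 0,"rx": 0,"ry": 0,"rz": 0.08,"claw": 1},
    {"dx": 0,"dy": 0,"dz": 0,"rx": 0,"ry": 0,"rz": 0.08,"claw": 1},
    {"dx": 0,"dy": 0,"dz": 0,"rx": 0,"ry": 0,"rz": 0.08,"claw": 1},
    {"dx": 0,"dy": 0,"dz": 0,"rx": 0,"ry": 0,"rz": 0.06,"claw": 1},
    {"dx": 0,"dy": 0,"dz": 0,"rx": 0,"ry": 0,"rz": 0.03,"claw": 1},
    {"dx": 0,"dy": 0,"dz": 0,"rx": 0,"ry": 0,"rz": 0,"claw": 1}
  ]
}}

```text
time_s: 12.5
ee_pos: [0.439, 0.3891, 0.191]
eef_rot: [3.14, 0.002, -0.017]
force: [0.4, -0.8, -2.0]
grip_width: 0.0219
grip_force: 14.0
```

```bash
python3 - <<'E'
from h import *
w=grab('wrist'); save(w,'pics/w6.png'); X=cloud(w); o=w['obs']; print(o['ee_pos'],o['eef_rot'],o['grip_width'],o['qpos'].round(2))
np.savez('w6.npz',X=X,img=w['img'])
for n in ('seat','fitted','seat_coil_end'): print(n,[(r['score'],r['rect']) for r in viewer.recognise(n,w)])
E
```

```text
[0.43904528 0.38906056 0.19104934] [ 3.14024249e+00  1.66969943e-03 -1.72014988e-02] 0.021874224190095538 [ 0.66  0.38  1.41 -0.    1.35  2.25]
seat [(0.72, [292.2, 90.1, 314.7, 187.9]), (0.6, [173.7, 0.5, 556.2, 262.3])]
fitted [(0.96, [350.3, 77.4, 382.2, 190.6]), (0.57, [408.3, 75.5, 445.7, 186.6])]
seat_coil_end [(0.79, [288.1, 89.9, 316.0, 188.5])]
```

View pics/w6.png

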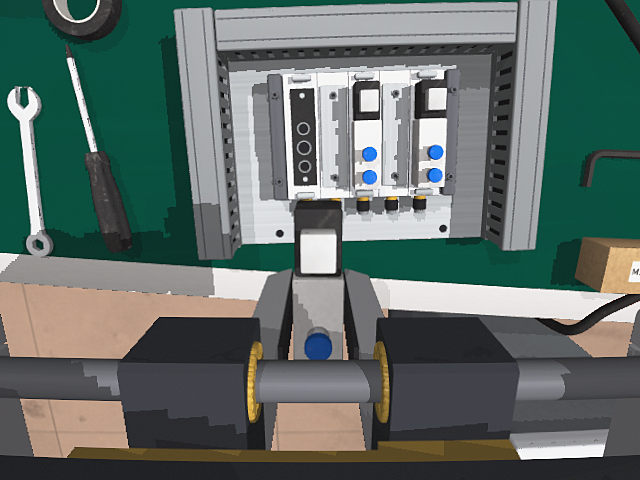

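The bare gasket is fully in view at (303,138), left of the two fitted valves, whose coils point up the image like that of the held valve.

```bash
python3 - <<'E'
import numpy as np,cv2
d=np.load('w6.npz');X=d['X'];img=d['img']
def rect(n,m):
    n_,lab,st,_=cv2.connectedComponentsWithStats(m.astype(np.uint8)); i=1+np.argmax(st[1:,4]); k=lab==i
    q=(X[k][:,:2]*1000).astype(np.float32); q=q[np.isfinite(q).all(1)]
    print(n,len(q),cv2.minAreaRect(q),'z',np.nanmedian(X[k][:,2]))
g=img.max(2); z=X[...,2]; v,u=np.mgrid[0:480,0:640]
R=lambda a,b,c,e:(u>a)&(u<c)&(v>b)&(v<e)
for t in (60,80): rect('gasket',(g<t)&R(280,80,322,195)&(abs(z-.030)<.006))
for n,r in (('f1',(346,70,386,195)),('f2',(405,70,450,192))):
    rect(n,(z>.050)&(z<.072)&R(*r))
# manifold top white edge
rect('manif',(z>.024)&(z<.075)&R(260,60,465,200))
rect('panel ducts',(z>.047)&(z<.058)&R(170,0,560,265))
E
```

```text
gasket 1173 ((508.09912109375, 400.33966064453125), (80.24738311767578, 20.033838272094727), 0.7585864067077637) z 0.030373904243303274
gasket 1694 ((507.9895935058594, 400.3908386230469), (81.19187927246094, 20.182605743408203), 0.900714099407196) z 0.030370747517714902
f1 2890 ((508.4601745605469, 348.4112854003906), (84.95964813232422, 22.428987503051758), 0.7164618968963623) z 0.054913392062086286
f2 2934 ((509.53302001953125, 296.2039489746094), (85.45428466796875, 22.875812530517578), 0.3463453948497772) z 0.05486742333336006
manif 23478 ((507.2952575683594, 348.45947265625), (109.84681701660156, 162.1782684326172), 0.822422444820404) z 0.03268876530435588
panel ducts 31950 ((508.60113525390625, 348.42718505859375), (200.89923095703125, 294.736083984375), 0.8045221567153931) z 0.05269896777977831
```

Request:
{"op": "step_arm", "data": {
  "plan": [
    {"dx": 0,"dy": 0,"dz": 0,"rx": 0,"ry": 0,"rz": -0.02,"claw": 1},
    {"dx": 0.1,"dy": -0.02,"dz": 0,"rx": 0,"ry": 0,"rz": 0,"claw": 1},
    {"dx": 0.2,"dy": -0.03,"dz": 0,"rx": 0,"ry": 0,"rz": 0,"claw": 1},
    {"dx": 0.2,"dy": -0.03,"dz": 0,"rx": 0,"ry": 0,"rz": 0,"claw": 1},
    {"dx": 0.15,"dy": -0.024,"dz": 0,"rx": 0,"ry": 0,"rz": 0,"claw": 1},
    {"dx": 0.04,"dy": 0,"dz": 0.1,"rx": 0,"ry": 0,"rz": 0,"claw": 1},
    {"dx": 0,"dy": 0,"dz": 0.3,"rx": 0,"ry": 0,"rz": 0,"claw": 1},
    {"dx": 0,"dy": 0,"dz": 0.3,"rx": 0,"ry": 0,"rz": 0,"claw": 1},
    {"dx": 0,"dy": 0,"dz": 0.2,"rx": 0,"ry": 0,"rz": 0,"claw": 1},
    {"dx": 0,"dy": 0,"dz": 0.1,"rx": 0,"ry": 0,"rz": 0,"claw": 1}
  ]
}}

```text
time_s: 13.7
ee_pos: [0.5073, 0.4001, 0.0895]
eef_rot: [3.14, 0.003, 0.015]
force: [0.1, -0.4, -1.3]
grip_width: 0.0218
grip_force: 14.0
```

```bash
sed -i 's/cv2.minAreaRect(f\[:,:2\])/cv2.minAreaRect(np.ascontiguousarray(f[:,:2]))/' held.py; cat > chk.py <<'E'
from held import *
w=grab('wrist'); X=cloud(w); o=w['obs']; print(o['ee_pos'],o['eef_rot'],o['grip_width'],o['force'])
L=held(w); l=L.reshape(-1,3)
f=l[(abs(l[:,1])<9)&(l[:,0]>12)&(l[:,0]<20)&(l[:,2]>-45)&(l[:,2]<-25)]
c=l[(abs(l[:,1])<6)&(l[:,0]>22)&(l[:,0]<42)&(l[:,2]>-50)&(l[:,2]<-40)]
for n,q in (('body',f),('coil',c)):
    if len(q)>30: print(n,len(q),np.linalg.lstsq(np.c_[q[:,:2],np.ones(len(q))],q[:,2],rcond=None)[0])
s=X.reshape(-1,3); 
for y0 in (.348,.296):
    q=s[(s[:,2]>.05)&(s[:,2]<.072)&(abs(s[:,1]-y0)<.016)&(abs(s[:,0]-.508)<.06)]
    if len(q)>200: print(y0,len(q),cv2.minAreaRect((q[:,:2]*1000).astype(np.float32)))
E
python3 chk.py
```

```text
[0.5072535  0.40012201 0.0894826 ] [3.13961074e+00 2.97536916e-03 1.47809969e-02] 0.021759674344809285 [ 0.09862113 -0.43509569 -1.31486421]
bodytop z -33.1395 coil end x 42.066822 y [-10.18002228   9.26189411]
n 3637 coil top z -43.24806 yaw rect ((27.08222770690918, -0.49499034881591797), (20.567378997802734, 30.15910530090332), 89.9964370727539)
body 411 [ -1.52899631   0.13609405 -11.49892224]
coil 972 [ 4.07949204e-02  8.02874898e-03 -4.43975211e+01]
0.348 4831 ((510.71728515625, 348.4114074707031), (81.15711975097656, 22.65687370300293), 0.9152208566665649)
0.296 5129 ((509.58392333984375, 297.1562805175781), (85.16312408447266, 23.53557777404785), 1.2842791080474854)
```

```bash
cat > tilt.py <<'E'
from h import *
w=grab('wrist'); X=cloud(w); o=w['obs']; s=X.reshape(-1,3)*1000; ex,ey,ez=o['ee_pos']*1000
def fit(n,cx,cy,zb):
    r=s-[cx,cy,zb]
    for nm,x0,x1,z0,z1 in (('coil',20,36,33,41),('body',6,14,22,29),('bodyall',-40,14,22,28.5)):
        q=r[(abs(r[:,1])<6)&(r[:,0]>x0)&(r[:,0]<x1)&(r[:,2]>z0)&(r[:,2]<z1)]
        if len(q)<40: print(n,nm,len(q)); continue
        A=np.c_[q[:,:2],np.ones(len(q))]; k=np.ones(len(q),bool)
        for _ in range(4):
            b=np.linalg.lstsq(A[k],q[k,2],rcond=None)[0]; e=abs(A@b-q[:,2]); k=e<max(.6,2*np.median(e))
        print(n,nm,k.sum(),b.round(3),'z@mid',np.median(q[k,2]).round(2))
fit('held',ex,ey,ez+7.2); fit('f1',508.5,348.4,29); fit('f2',509.5,296.5,29)
E
python3 tilt.py
```

```text
held coil 920 [-1.3000e-02 -5.0000e-03  3.6321e+01] z@mid 35.99
held body 439 [-1.4800e-01 -1.7000e-02  2.7302e+01] z@mid 25.92
held bodyall 1307 [-7.0000e-03  4.0000e-03  2.6126e+01] z@mid 26.13
f1 coil 474 [-5.0000e-03 -7.0000e-03  3.5888e+01] z@mid 35.76
f1 body 233 [-0.202  0.041 27.66 ] z@mid 25.83
f1 bodyall 915 [3.0000e-03 1.6000e-02 2.5807e+01] z@mid 25.82
f2 coil 436 [-2.400e-02  2.000e-02  3.645e+01] z@mid 35.78
f2 body 212 [-1.9200e-01 -1.0000e-02  2.7406e+01] z@mid 25.59
f2 bodyall 932 [-3.0000e-03  1.5000e-02  2.5668e+01] z@mid 25.7
```

Request:
{"op": "step_arm", "data": {
  "plan": [
    {"dx": 0.007,"dy": 0,"dz": 0.05,"rx": 0,"ry": 0.003,"rz": 0,"claw": 1},
    {"dx": 0,"dy": 0,"dz": 0.1,"rx": 0,"ry": 0,"rz": 0,"claw": 1},
    {"dx": 0,"dy": 0,"dz": 0.1,"rx": 0,"ry": 0,"rz": 0,"claw": 1},
    {"dx": 0,"dy": 0,"dz": 0.1,"rx": 0,"ry": 0,"rz": 0,"claw": 1},
    {"dx": 0,"dy": 0,"dz": 0.08,"rx": 0,"ry": 0,"rz": 0,"claw": 1},
    {"dx": 0,"dy": 0,"dz": 0.05,"rx": 0,"ry": 0,"rz": 0,"claw": 1},
    {"dx": 0,"dy": 0,"dz": 0.03,"rx": 0,"ry": 0,"rz": 0,"claw": 1},
    {"dx": 0,"dy": 0,"dz": 0,"rx": 0,"ry": 0,"rz": 0,"claw": 1},
    {"dx": 0,"dy": 0,"dz": 0,"rx": 0,"ry": 0,"rz": 0,"claw": 1}
  ]
}}

```text
time_s: 14.7
ee_pos: [0.5093, 0.4009, 0.0417]
eef_rot: [-3.141, -0.005, 0.015]
force: [0.0, -0.5, -1.5]
grip_width: 0.0213
grip_force: 14.0
```

```bash
python3 chk.py 2>&1 | head -3; python3 tilt.py; python3 - <<'E'
from h import *
p=grab('top'); X=cloud(p).reshape(-1,3)*1000
for n,y0 in (('held',400.5),('f1',348.4),('f2',296.3)):
    q=X[(abs(X[:,1]-y0)<17)&(abs(X[:,0]-508)<60)&(X[:,2]>47)&(X[:,2]<90)]
    print(n,len(q),q[:,0].min() if len(q) else '',q[:,0].max() if len(q) else '')
E
```

```text
[0.50933713 0.40091971 0.04167411] [-3.14130567 -0.00513778  0.01491616] 0.021347328986424278 [ 0.04078837 -0.4874204  -1.46215085]
bodytop z -33.00669 coil end x 51.54285 y [-12.07220478  12.6803566 ]
n 5091 coil top z -43.20137 yaw rect ((31.84095001220703, 0.0030012130737304688), (39.678977966308594, 25.972814559936523), 0.0003759778046514839)
held coil 883 [-9.0000e-03  2.1000e-02  3.6492e+01] z@mid 36.25
held body 421 [-1.5000e-01  1.3000e-02  2.7394e+01] z@mid 25.97
held bodyall 1334 [-4.00e-03  5.00e-03  2.61e+01] z@mid 26.11
f1 coil 756 [-1.7000e-02 -7.0000e-03  3.6279e+01] z@mid 35.8
f1 body 343 [-9.900e-02 -3.000e-03  2.655e+01] z@mid 25.61
f1 bodyall 976 [-1.3000e-02  1.0000e-03  2.5732e+01] z@mid 25.72
f2 coil 691 [-0.0000e+00  9.0000e-03  3.5706e+01] z@mid 35.71
f2 body 325 [-1.0900e-01  2.0000e-03  2.6577e+01] z@mid 25.57
f2 bodyall 1355 [-5.0000e-03  7.0000e-03  2.5739e+01] z@mid 25.75
held 62 466.0047680945999 549.8849858566402
f1 275 466.58698846045513 548.6976129679692
f2 382 467.6299989908259 549.726614924248
```

```bash
cat > rel.py <<'E'
from h import *
R=[]
for k in range(3):
    w=grab('wrist'); X=cloud(w).reshape(-1,3)*1000; o=w['obs']; e=o['ee_pos']*1000
    row=[]
    def blk(c,z0,z1):
        q=X[(abs(X[:,1]-c[1])<15)&(X[:,0]-c[0]>14)&(X[:,0]-c[0]<50)&(X[:,2]>z0)&(X[:,2]<z1)]
        r=cv2.minAreaRect(q[:,:2].astype(np.float32)); 
        return [*r[0],*sorted(r[1]),np.median(q[:,2])]
    zb=e[2]+7.2
    row=[blk(e,zb+34,zb+40),blk((508.5,348.4),29+34,69),blk((509.3,296.3),63,69)]
    R.append(row)
    print(e.round(2),o['eef_rot'].round(4))
m=np.median(np.array(R),0); print(m.round(2))
h,a,b=m
d=(b-a)[:2]; print('f1-f2',(-d).round(2),'yaw from row deg',np.degrees(np.arctan2(d[0],-d[1])).round(2))
th=0.014; ax=np.array([np.cos(th),np.sin(th)]); ay=np.array([-np.sin(th),np.cos(th)])
for f,n in ((a,52),(b,104)):
    r=(h-f)[:2]; print('err along x',(r@ax).round(2),'y',(r@ay-n).round(2),'dz',(h[4]-f[4]).round(2))
E
python3 rel.py
```

```text
[509.34 400.94  41.76] [-3.1412 -0.0053  0.0149]
[509.33 400.91  41.72] [-3.1413 -0.0052  0.0149]
[509.29 400.88  41.64] [-3.1414 -0.0051  0.0149]
[[535.14 401.72  13.8   16.3   85.07]
 [535.34 348.74  14.63  16.27  64.78]
 [536.23 296.89  15.26  15.9   64.68]]
f1-f2 [-0.89 51.84] yaw from row deg 0.98
err along x 0.54 y 0.98 dz 20.29
err along x 0.37 y 0.83 dz 20.4
```

Request:
{"op": "step_arm", "data": {
  "plan": [
    {"dx": -0.004,"dy": 0.009,"dz": 0,"rx": 0,"ry": -0.003,"rz": 0,"claw": 1},
    {"dx": 0,"dy": 0,"dz": 0.03,"rx": 0,"ry": 0,"rz": 0,"claw": 1},
    {"dx": 0,"dy": 0,"dz": 0.03,"rx": 0,"ry": 0,"rz": 0,"claw": 1},
    {"dx": 0,"dy": 0,"dz": 0.02,"rx": 0,"ry": 0,"rz": 0,"claw": 1},
    {"dx": 0,"dy": 0,"dz": 0,"rx": 0,"ry": 0,"rz": 0,"claw": 1},
    {"dx": 0,"dy": 0,"dz": 0,"rx": 0,"ry": 0,"rz": 0,"claw": 1},
    {"dx": 0,"dy": 0,"dz": 0,"rx": 0,"ry": 0,"rz": 0,"claw": 1},
    {"dx": 0,"dy": 0,"dz": 0,"rx": 0,"ry": 0,"rz": 0,"claw": 1}
  ]
}}

```text
time_s: 15.8
ee_pos: [0.5088, 0.4, 0.0335]
eef_rot: [-3.141, -0.0, 0.015]
force: [-0.4, 0.7, -1.3]
grip_width: 0.022
grip_force: 14.0
```

```bash
python3 rel.py; python3 tilt.py
```

```text
[508.83 399.95  33.47] [-3.1415e+00 -1.0000e-04  1.4900e-02]
[508.82 399.93  33.45] [-3.1415e+00 -1.0000e-04  1.4900e-02]
[508.81 399.93  33.42] [-3.1415e+00 -1.0000e-04  1.4900e-02]
[[534.83 400.8   13.77  16.31  76.69]
 [535.35 348.93  14.11  16.14  64.76]
 [536.22 296.95  15.26  16.02  64.67]]
f1-f2 [-0.87 51.99] yaw from row deg 0.96
err along x 0.21 y -0.13 dz 11.93
err along x 0.07 y -0.13 dz 12.02
held coil 895 [-1.1000e-02  8.0000e-03  3.6394e+01] z@mid 36.09
held body 419 [-1.5000e-01 -1.3000e-02  2.7287e+01] z@mid 25.85
held bodyall 1296 [-1.1000e-02  5.0000e-03  2.6068e+01] z@mid 26.07
f1 coil 836 [-2.0000e-02 -1.5000e-02  3.6341e+01] z@mid 35.79
f1 body 406 [-1.4100e-01 -2.0000e-03  2.6899e+01] z@mid 25.56
f1 bodyall 1046 [-1.0000e-02 -5.0000e-03  2.5758e+01] z@mid 25.75
f2 coil 771 [ 5.0000e-03 -4.0000e-03  3.5536e+01] z@mid 35.68
f2 body 346 [-1.3700e-01  2.4000e-02  2.6839e+01] z@mid 25.57
f2 bodyall 1415 [-3.0000e-03  1.3000e-02  2.5698e+01] z@mid 25.71
```

The valve hovers about 10.5 mm above the gasket, lined up within 0.3 mm and level. Handing in.

```bash
python3 -c "
from station import *
o=telemetry.get_obs(); print(o['joint_vel'].round(3),o['grip_force'],o['time_s']); print(hand_in())"
```

```text
[-0.001  0.001  0.002 -0.     0.001 -0.001] 13.999779671430588 16.0
the job is handed in; nothing more can be done
None
```

The loose valve is held at 14 N, at rest and level, about 10.5 mm above the bare gasket; it is within about 0.3 mm of the station's line, its coil end points the same way as on the fitted valves, and the job was handed in at 16.0 s. My first close went shut above the valve without touching it, because the fingertips sit 29 mm further back than the stated tool data says.

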